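# Lock the quarter-turn knob into a pot lid and put the lid on the pot

## Task

Fit the loose black knob to the enamel pot's lid: pass its T-shaped foot through the slot in the lid, press gently against the springy skirt, turn the knob a quarter turn and let it spring up so that it locks. Then lift the lid by its knob and set it down gently, fully home on the pot, and let go. Never press or knock the lid harder than about 15 N, and leave the pot, the ramekin, the tiffin carrier and the spoon rest standing where they are.

Things in the scene. Friction and masses are not known exactly. Their poses are not given: they have to be found in the camera images.
- knob: Black silicone pot-lid knob with a steel T-foot, 48 mm tall, 90 g; at the start it stands upright in the ramekin's mouth, skirt on the rim, foot hanging inside. Origin: centre of the T-foot's underside; z up the shank; x along T-foot and wing grip alike (parallel). Round shank 14 mm diameter, z 6 to 15 mm; hub 36 mm diameter, z 13.2 to 22.2 mm.
- knob_foot (a point): Centre of the underside of the T-foot (the knob's origin, same axes). The foot is 28 mm (x) by 9 mm (y), 6 mm high; its lower edges are chamfered by 0.5 mm all round; its long upper edges are bevelled by 1.4 mm over the top 2.2 mm. A small jiggle helps it into the groove.
- knob_grip (a point): On the knob's axis, 36 mm above its origin, mid-height of the wing grip: 46 mm (x) by 18 mm (y), from z 21 to 48 mm, pinched across y. Same axes as the knob.
- knob_skirt (a point): On the knob's axis, 7.2 mm above its origin: underside of the springy silicone skirt when free. Skirt: 56 mm diameter, 8 mm high, around the hub. It gives upward by 3 N per mm for 4.7 mm (its top then at z 19.9 mm; keep the fingertips above that), then is hard.
- lid: White enamel pot lid, blue flange, 174 mm diameter, 29.5 mm high, 0.3 to 0.4 kg, loose, right way up on the counter. Origin: centre of the plane it stands on (underside of its locating lip), z up. Lip: 148 mm diameter, 10 mm deep; above it the flange (underside at z 10 mm) rests on the pot rim.
- lid_slot (a point): Centre of the slot, on top of the square steel plate (62 mm, 3 mm thick) in the middle of the lid, 29.5 mm above the lid's origin. Through slot 29.6 mm long (x) by 10.6 mm wide (y), widened in the middle to 16 mm (y) over 11 mm (x) for the round shank, which centres the knob in it (about 1 mm play); thin black outline. Same axes as the lid.
- lid_groove (a point): Centre of the locking groove, on the plate's underside, 26.5 mm above the lid's origin. Four pads 2.2 mm high leave a groove 11 mm wide along y. Press the foot's top below the pads (skirt squeezed over 4 mm, 12 N), turn it 90 degrees either way; eased off, it springs up into the groove (foot underside 6 mm below this point, skirt still squeezed 1.8 mm) and then carries the lid.
- pot: White enamel pot, blue rim, two blue side handles on its x axis (to 110 mm from the centre), 164 mm outside, 158 mm inside diameter, 92 mm high, 0.8 to 1.2 kg, loose. Origin: centre of its underside, z up. With the lid home the lid's origin is 82 mm above this.
- pot_rim (a point): Centre of the pot's mouth at the height of the rim, 92 mm above the pot's origin.
- ramekin: Small clear glass ramekin, 55 mm diameter, 47 mm inside, 36 mm high, loose; it holds the knob at the start. Origin: centre of its underside.
- tiffin: Steel three-tier tiffin carrier, latched lid, arched handle, 137 mm wide, 236 mm tall, loose, to be left alone. Origin: centre of its underside.
- spoon_rest: Bamboo spoon rest, round dish 92 mm diameter, 16 mm high, with a 28 mm wide tail reaching 120 mm along its -y; loose, to be left alone. Origin: under the dish's centre.
Not all that is in view belongs to the job. Of the things that look like the knob, the smallest one is meant. Leave any green look-alike of the pot alone.

How it is judged:
By the outcome, as a careful person would: the job done as asked, in the order asked, and still so for the second after the job is handed in, with the robot touching nothing.
It also fails if it takes over 72 s, if anything falls off the work surface, if the arm or the gripper's body presses on something with over 40 N, if the wrist force passes 120 N, or if a joint passes its speed limit or range.

## Robot

A 6-joint arm with a two-finger parallel gripper is mounted at the origin on the work surface. World frame = base frame: x ahead of the robot, y to its left, z up, the work surface at z = 0. Lengths are in m, angles in degrees, forces in N, time in s.
With the tool pointing down it reaches from about 0.25 to 0.725 m from the base axis. Payload 9.7 kg.
Tool frame: the origin (TCP) lies midway between the tips of the shut fingers; the grasp point (between the pads) lies 19 mm behind it; z points along the fingers, y is the line along which they close (so a half turn about z gives the same grasp; the last joint's range is limited). The gripper opens to 85 mm and grips with 20 to 120 N. Pads are 22 mm wide; open, the fingers measure 114 mm over their backs; the gripper's body (76 mm by 85 mm) begins 54 mm behind the grasp point. The pads swing forward as they close: fully open they stand 13 mm farther back than shut.
Start: joints at [71.734, 4.979, 10.078, 95.1, 0, 90], TCP at [0.172, 0.522, 0.196] pointing down, gripper open.
Joint ranges: [-179.16, 179.16], [-48.56, 103.87], [-65.8, 70.77], [-126.05, 130.52], [-82.76, 87.17], [-180, 180]. Speed limits (degrees/s): [127.2, 127.2, 147.25, 180, 180, 180].

## Interface

Orientations are given as [roll, pitch, yaw] about the fixed x, y, z axes, in that order (R = Rz(yaw) Ry(pitch) Rx(roll)).
In Python, from workcell import * gives the robot as it stands.
- The arm moves only by the tool servo_tool, never from a script. Its argument "moves" is a list of rows, each a list of 4 numbers: the shift along the world's x, y, z in a scale on which 1.0 is 1000 mm, then the turn about the world's z in parts of the range, where 1.0 means 4 rad. A call has 1 to 20 rows; each row is the pose to reach, as a shift and turn from the pose commanded when the call began; what a row does not reach only later rows make up. A row lasts 1/12 s, in which the tool goes at most 41.7 mm and 7.16 degrees, less where a joint would pass 70% of its speed; a pose out of reach is approached as far as the arm can. No shift or turn number may pass 1 either way. A call with a gripper value outside its range is refused whole. "claw" is the closure, from 0 (fully open) to 1 (shut), set as the call begins (left out, the last holds). The fingers move at their own pace and stop on an object; "force" is the grip in N (left out, the last holds). Time passes only in rows, so rows that repeat a pose let the fingers close. It gives the time, the measured TCP pose, the force, the opening and the grip force at its end, in the units of the state.
- get_obs(): the state, without advancing time (a new reading comes with each control period).
- camera(name): name is "side" or "top"; returns the picture (400x640x3 uint8, red, green, blue); there is no depth.
- get_calibration(name): a dict with "fx", "fy", "cx", "cy" (pixels), "rvec" (rotation vector, rad) and "tvec" (3), from world to camera coordinates, as OpenCV has them. Camera axes: x right, y down, z forward; pixel columns grow to the right and rows downward; lengths in m; the calibration is good to about 2 mm. A picture is of the moment at which its call begins. get_calibration takes no time and is no camera call.
- job_done(): hands the job in; it is judged then, once.
The state is a dict: "time": time; "q": joint angles; "qd": joint speeds; "joint_efforts": joint torques, N m; "ee_pos": TCP position; "tcp_rot": TCP orientation; "wrist_force": force on the tool from outside, world axes, zero at the start; "torque": the same for the moment, N m; "opening": finger opening in m; "grasp_force": force on a finger pad.
Only numpy, scipy, OpenCV 4.12 (cv2) and the standard library are available. Lean on these libraries where they do the work, as an engineer would, in place of code of your own. Each camera call takes 0.05 s, during which the arm holds its last target. There are 200 camera calls.

## Working session

There is one attempt and no reset: what is moved stays moved. The work goes in short steps, Python scripts to look and compute and a tool call to move; the robot and the scene stay as the last step left them, time stands still between calls to the robot, and variables do not carry over. Pictures are saved under pics/ and viewed, at most 10 in all, crops included, and the job is handed in when it is done.

Besides the shell and the picture viewer there is one more tool, called after ">>>" as name([rows], argument=value, ...), one row to a line, values as JSON. servo_tool: Moves the arm, as the interface text tells. Its arguments: {"type":"object","properties":{"moves":{"type":"array","items":{"type":"array","items":{"type":"number"}}},"claw":{"type":"number"},"force":{"type":"number"}},"required":["moves"]}

```bash
mkdir -p pics; ls
cat > h.py <<'E'
from workcell import *
import numpy as np, cv2
def cal(n):
    c=get_calibration(n); K=np.array([[c['fx'],0,c['cx']],[0,c['fy'],c['cy']],[0,0,1.]])
    return K,np.array(c['rvec'],float).reshape(3),np.array(c['tvec'],float).reshape(3)
def ray(n,u,v):
    K,r,t=cal(n); R=cv2.Rodrigues(r)[0]
    return -R.T@t, R.T@np.linalg.inv(K)@np.array([u,v,1.])
def onz(n,u,v,z):
    o,d=ray(n,u,v); return o+d*(z-o[2])/d[2]
def proj(n,P):
    K,r,t=cal(n); return cv2.projectPoints(np.array(P,float).reshape(-1,3),r,t,K,None)[0].reshape(-1,2)
def save(n,f,crop=None,s=1):
    im=camera(n)
    if crop: x0,y0,x1,y1=crop; im=im[y0:y1,x0:x1]
    im=cv2.resize(im,None,fx=s,fy=s,interpolation=cv2.INTER_CUBIC)
    cv2.imwrite('pics/'+f,im[:,:,::-1])
E
python3 - <<'E'
from h import *
s=get_obs(); print({k:np.round(v,3) for k,v in s.items()})
a=camera('top');b=camera('side')
cv2.imwrite('pics/t0.png',a[:,:,::-1]);cv2.imwrite('pics/s0.png',b[:,:,::-1])
for n in('top','side'): print(n,ray(n,320,200),cal(n)[0][0,0])
E
```

```text
pics
{'time': np.float64(0.0), 'q': array([ 7.1734e+01,  5.0120e+00,  1.0034e+01,  9.5100e+01, -1.0000e-03,
        9.0002e+01]), 'qd': array([-0.015,  0.029, -0.052, -0.009, -0.068,  0.002]), 'joint_efforts': array([-1.0000e-03, -5.2039e+01,  4.6481e+01,  1.6000e-02, -0.0000e+00,
       -0.0000e+00]), 'ee_pos': array([0.172, 0.522, 0.196]), 'tcp_rot': array([-1.79921e+02,  1.00000e-03,  1.61731e+02]), 'wrist_force': array([-0.168,  0.555,  0.552]), 'torque': array([ 0.018,  0.037, -0.043]), 'grasp_force': np.float64(0.0), 'opening': np.float64(0.085)}
top (array([ 0.35268272, -0.17240165,  1.05004777]), array([ 0.1236185 , -0.00401794, -0.9923616 ])) 403.8768320667945
side (array([ 0.04445767, -0.69360406,  0.78998051]), array([ 0.45091363,  0.50788583, -0.73399215])) 400.1820971968162
```

View pics/t0.png

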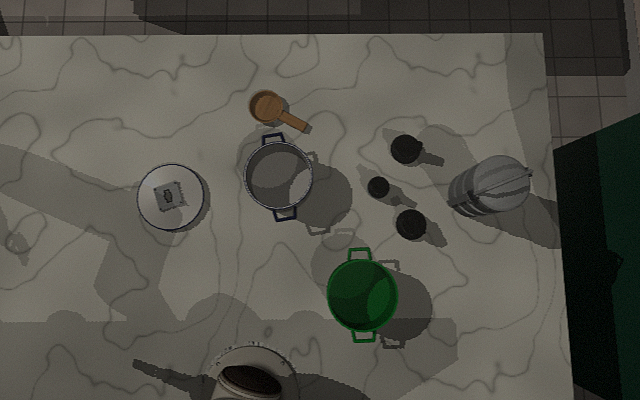

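View pics/s0.png

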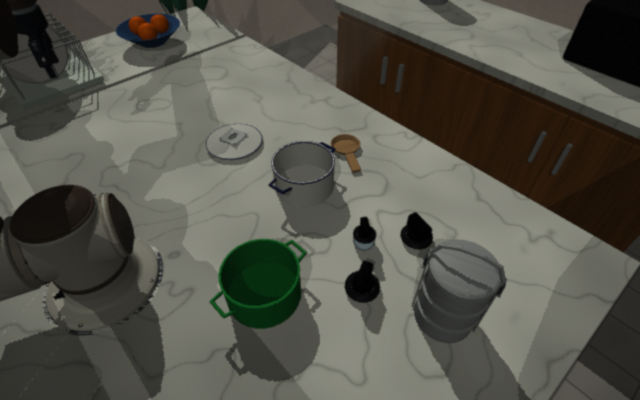

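Knob look-alikes in the top view are at (378,187), (407,150) and (411,225). The one at (378,187), or (364,236) in the side view, is the smallest and stands on glass. The white pot is at (279,174), with the green look-alike at (362,295). The lid is at (171,197). I'll check these in a close crop.

Run:
```python
from h import *
a=cv2.imread('pics/t0.png');b=cv2.imread('pics/s0.png')
def c(im,u,v,w,h,s): return cv2.resize(im[v-h:v+h,u-w:u+w],(400,300),interpolation=cv2.INTER_CUBIC)
g=np.vstack([np.hstack([c(a,378,187,32,24,1),c(a,171,197,40,30,1)]),np.hstack([c(b,364,234,32,24,1),c(b,234,140,40,30,1)])])
g=np.clip(g.astype(float)*1.5,0,255).astype(np.uint8)
cv2.imwrite('pics/c0.png',g)
```

```text
(no output)
```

View pics/c0.png

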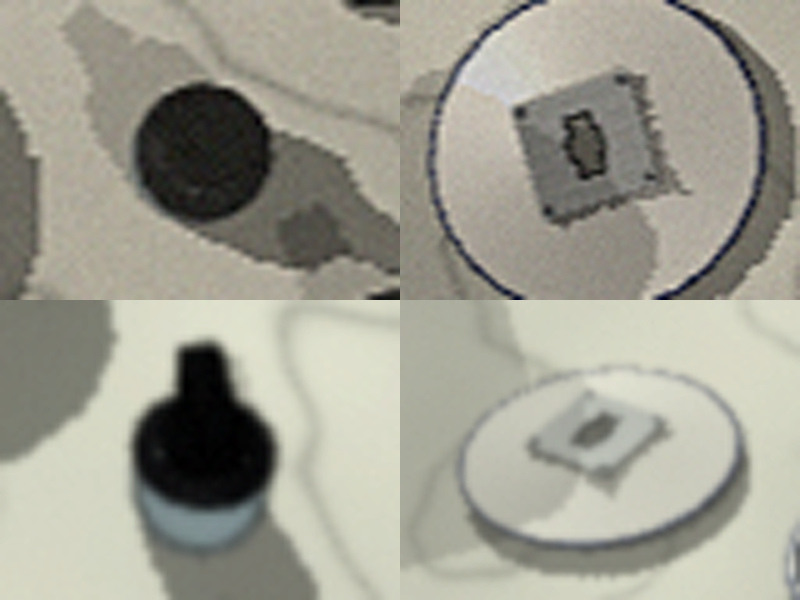

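The crop confirms the choice: the smallest knob stands in the glass ramekin, and the slot shows on the lid's plate. Next I'll measure poses by fitting the models to averaged pictures.

```bash
cat >> h.py <<'E'
def avg(n,k=6): return np.mean([camera(n).astype(np.float32) for _ in range(k)],0)
def rot(y): return np.array([[np.cos(y),-np.sin(y)],[np.sin(y),np.cos(y)]])
def place(p,xy,y,z): # local 2d pts
    q=np.asarray(p,float)@rot(y).T+xy; return np.c_[q,np.full(len(q),z)]
def circ(r,n=180):
    a=np.linspace(0,2*np.pi,n,endpoint=False); return np.c_[r*np.cos(a),r*np.sin(a)]
def slot(g=0,n=12):
    a,b,c,d=.0148+g,.0053+g,.0055+g,.008+g
    v=np.array([[a,b],[c,b],[c,d],[-c,d],[-c,b],[-a,b],[-a,-b],[-c,-b],[-c,-d],[c,-d],[c,-b],[a,-b],[a,b]])
    return np.vstack([np.linspace(v[i],v[i+1],n,endpoint=False) for i in range(len(v)-1)])
def samp(im,uv): 
    uv=uv.astype(np.float32); return cv2.remap(im,uv[None,:,0],uv[None,:,1],cv2.INTER_LINEAR)[0]
def knobmask(n,x,y,yaw,zo,s=8,box=None):
    x0,y0,x1,y1=box; m=np.zeros(((y1-y0)*s,(x1-x0)*s),np.uint8)
    def hull(P):
        uv=((proj(n,P)-[x0-.5,y0-.5])*s).astype(np.int32); cv2.fillConvexPoly(m,cv2.convexHull(uv),255)
    c=circ(.028,60); hull(np.vstack([place(c,(x,y),0,zo+.0072),place(c,(x,y),0,zo+.0152)]))
    w=np.array([[.023,.009],[-.023,.009],[-.023,-.009],[.023,-.009]])
    hull(np.vstack([place(w,(x,y),yaw,zo+.021),place(w,(x,y),yaw,zo+.048)]))
    return cv2.resize(m,(x1-x0,y1-y0),interpolation=cv2.INTER_AREA)/255.
E
python3 - <<'E'
from h import *
from scipy.optimize import minimize
T=avg('top');S=avg('side'); np.savez('avg0.npz',T=T,S=S)
G={'top':T.mean(2),'side':S.mean(2)}
# lid slot
for n,(u,v) in {'top':(168,196),'side':(233,137)}.items():
    p0=onz(n,u,v,.0295)[:2]; best=None; g=G[n]
    def cost(q):
        xy=q[:2]/1000
        return samp(g,proj(n,place(slot(.0003),xy,q[2],.0295))).mean()-samp(g,proj(n,place(slot(.005),xy,q[2],.0295))).mean()
    R=[]
    for dx in(-4,0,4):
     for dy in(-4,0,4):
      for a in np.radians(np.arange(0,180,20)):
        r=minimize(cost,np.r_[p0*1000+[dx,dy],a],method='Nelder-Mead',options=dict(initial_simplex=np.r_[p0*1000+[dx,dy],a]+np.array([[0,0,0],[2,0,0],[0,2,0],[0,0,.2]]),maxiter=150)); R.append((r.fun,*r.x[:2],np.degrees(r.x[2])%180))
    R.sort(); print('slot',n,np.round(R[:4:2],2))
# circles: rim/flange edges via gradient
def fitc(n,u,v,r,z):
    g=cv2.GaussianBlur(G[n],(0,0),.7).astype(np.float32); p0=onz(n,u,v,z)[:2]
    def cost(q): return -abs((samp(g,proj(n,place(circ(r+.002),q/1000,0,z)))-samp(g,proj(n,place(circ(r-.002),q/1000,0,z))))).mean()
    b=min((minimize(cost,p0*1000+[i,j],method='Nelder-Mead') for i in(-5,0,5) for j in (-5,0,5)),key=lambda r:r.fun); return np.round(np.r_[b.x,b.fun],1)
print('lid top',fitc('top',171,197,.087,.012),'side',fitc('side',235,141,.087,.012))
print('pot top',fitc('top',279,173,.082,.092),'side',fitc('side',304,160,.082,.092))
# knob
for n,box in {'top':(358,167,398,207),'side':(344,210,384,256)}.items():
    x0,y0,x1,y1=box; g=G[n][y0:y1,x0:x1]; dark=np.percentile(g,3);print(n,'dark',dark,np.percentile(g,[5,20,50]))
    p0=onz(n,378,187,.045)[:2] if n=='top' else onz(n,364,235,.042)[:2]
    obs=np.clip((45-g)/25,0,1)
    R=[]
    for a in np.radians(np.arange(0,180,15)):
        f=lambda q:((knobmask(n,q[0]/1000,q[1]/1000,q[2],.0285,box=box)-obs)**2).sum()
        x=np.r_[p0*1000,a]; r=minimize(f,x,method='Nelder-Mead',options=dict(initial_simplex=x+np.array([[0,0,0],[4,0,0],[0,4,0],[0,0,.2]]),maxiter=120)); R.append((r.fun,*r.x[:2],np.degrees(r.x[2])%180))
    R.sort(); print('knob',n,np.round(R[:5],2))
z=cv2.resize(T[163:211,346:410],(640,480),interpolation=cv2.INTER_CUBIC); cv2.imwrite('pics/k1.png',np.clip((z-5)*6,0,255)[:,:,::-1].astype(np.uint8))
E
```

```text
Traceback (most recent call last):
  File "h.py", line 12, in proj
    K,r,t=cal(n); return cv2.projectPoints(np.array(P,float).reshape(-1,3),r,t,K,None)[0].reshape(-1,2)
          ~~~^^^
  File "h.py", line 4, in cal
    c=get_calibration(n); K=np.array([[c['fx'],0,c['cx']],[0,c['fy'],c['cy']],[0,0,1.]])
ValueError: time passes only in moves, steps and waits
```

```bash
sed -i 's/^def cal(n):/from functools import lru_cache\n@lru_cache(None)\ndef cal(n):/' h.py
cat > fits.py <<'E'
from h import *
from scipy.optimize import minimize
def nm(f,x,st,it=150):
    x=np.asarray(x,float); return minimize(f,x,method='Nelder-Mead',options=dict(initial_simplex=np.vstack([x,x+np.diag(st)]),maxiter=it))
def fitslot(g,n,u,v,z=.0295):
    p0=onz(n,u,v,z)[:2]*1000
    def cost(q):
        xy=q[:2]/1000
        return samp(g,proj(n,place(slot(.0003),xy,q[2],z))).mean()-samp(g,proj(n,place(slot(.005),xy,q[2],z))).mean()
    R=[]
    for dx in(-3,3):
     for dy in(-3,3):
      for a in np.radians(np.arange(0,180,20)):
        r=nm(cost,np.r_[p0+[dx,dy],a],[2,2,.2]); R.append((r.fun,*r.x[:2],np.degrees(r.x[2])%180))
    R.sort(); return np.round(R[:4:2],2)
def fitc(g,n,u,v,r,z):
    g=cv2.GaussianBlur(g,(0,0),.7).astype(np.float32); p0=onz(n,u,v,z)[:2]*1000
    def cost(q): return -abs((samp(g,proj(n,place(circ(r+.002),q/1000,0,z)))-samp(g,proj(n,place(circ(r-.002),q/1000,0,z))))).mean()
    b=min((nm(cost,p0+[i,j],[2,2]) for i in(-5,0,5) for j in (-5,0,5)),key=lambda r:r.fun); return np.round(np.r_[b.x,b.fun],1)
def fitknob(g,n,box,p0,zo=.0285,angs=range(0,180,15)):
    x0,y0,x1,y1=box; obs=np.clip((45-g[y0:y1,x0:x1])/25,0,1); R=[]
    f=lambda q:((knobmask(n,q[0]/1000,q[1]/1000,q[2],zo,box=box)-obs)**2).sum()
    for a in np.radians(angs):
        r=nm(f,np.r_[p0*1000,a],[4,4,.2],120); R.append((r.fun,*r.x[:2],np.degrees(r.x[2])%180))
    R.sort(); return np.round(R[:5],2)
E
python3 - <<'E'
from fits import *
d=np.load('avg0.npz');T,S=d['T'],d['S']; G={'top':T.mean(2),'side':S.mean(2)}
for n,(u,v) in {'top':(168,196),'side':(233,137)}.items(): print('slot',n,fitslot(G[n],n,u,v))
print('lid',fitc(G['top'],'top',171,197,.087,.012),fitc(G['side'],'side',235,141,.087,.012))
print('pot',fitc(G['top'],'top',279,173,.082,.092),fitc(G['side'],'side',304,160,.082,.092))
for n,box in {'top':(358,167,398,207),'side':(344,210,384,256)}.items():
    g=G[n][box[1]:box[3],box[0]:box[2]];print(n,np.percentile(g,[3,10,20,50]))
    p0=onz(n,378,187,.045)[:2] if n=='top' else onz(n,364,235,.042)[:2]
    print('knob',n,fitknob(G[n],n,box,p0))
z=cv2.resize(T[163:211,346:410],(640,480),interpolation=cv2.INTER_CUBIC); cv2.imwrite('pics/k1.png',np.clip((z-5)*6,0,255)[:,:,::-1].astype(np.uint8))
E
```

```text
slot top [[-50.93 494.93 211.07  17.91]
 [-50.93 494.92 211.04  18.19]]
slot side [[-32.84 494.32 211.22  20.43]
 [-32.83 494.38 211.17  20.4 ]]
lid [496.8 215.1 -28.9] [499.6 214.2 -13.1]
pot [533.9 -79.8 -20.1] [537.1 -77.4 -19.1]
top [17.66666603 20.16666603 24.82222137 94.5       ]
knob top [[  27.33  510.44 -324.31   52.69]
 [  27.38  510.44 -323.99   46.41]
 [  27.4   510.47 -323.99   50.56]
 [  27.43  510.45 -324.31   48.46]
 [  27.43  510.46 -323.99   48.52]]
side [  1.88888896   5.21111078  38.18888779 121.47221756]
knob side [[  79.81  511.43 -323.04   44.61]
 [  79.91  511.39 -322.65   43.83]
 [  80.31  511.28 -323.19   43.11]
 [  80.4   510.85 -323.24   43.86]
 [  80.44  509.44 -324.5    43.82]]
```

View pics/k1.png

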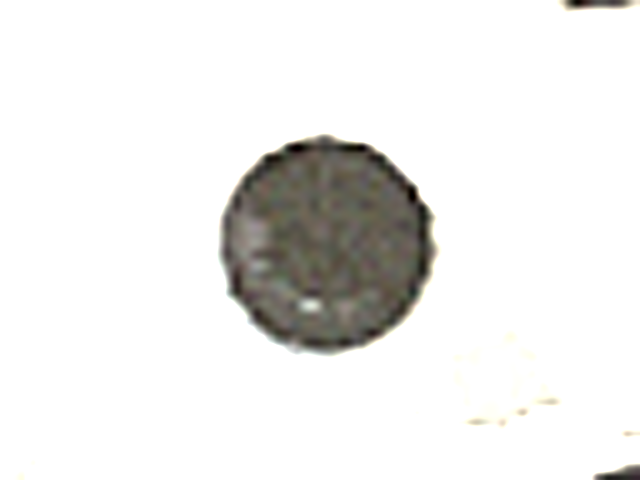

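The top view shows the knob as a disc centred near (378.5,187.5), with its wing indistinguishable. I'll profile the wing's yaw in the side view and refit the pot with both rim edges.

Run:
```python
from fits import *
d=np.load('avg0.npz');G={'top':d['T'].mean(2),'side':d['S'].mean(2)}
n='side';box=(344,210,384,256);x0,y0,x1,y1=box
g=G[n][y0:y1,x0:x1]
print(np.round(g[4:24,10:32]).astype(int))
obs=np.clip((35-g)/25,0,1); w=np.ones_like(obs); w[26:]=0
for a in range(0,180,6):
    f=lambda q:(w*(knobmask(n,q[0]/1000,q[1]/1000,np.radians(a),.0285,box=box)-obs)**2).sum()
    r=nm(f,[511,-323.5],[3,3],60)
    if r.fun<60: print(a,np.round(r.x,1),round(r.fun,1))
for r in(.079,.0805,.082):
  print(r,fitc(G['top'],'top',279,173,r,.092),fitc(G['side'],'side',304,160,r,.092))
for r,z in((.087,.0),(.087,.010),(.085,.013)):
  print('lid',r,fitc(G['top'],'top',171,197,r,z),fitc(G['side'],'side',235,141,r,z))
for n in('top','side'): print(n,proj(n,[[.511,-.3235,.0767],[.495,.211,.0295],[.495,.211,0.01]]))
```

```text
[[142 142 142 142 143 143 144 143 144 144 144 144 144 145 145 146 146 146
  145 144 142 136]
 [141 141 142 143 143 143 143 143 141 138 135 133 137 143 145 145 146 146
  145 144 142 138]
 [142 142 142 142 143 141 135 128 122 107  98  91 106 129 143 145 145 145
  145 144 143 138]
 [142 142 142 142 142 134 105  72  59  48  41  36  53  91 130 143 145 145
  146 145 144 140]
 [141 142 142 142 142 128  74  26  13  11   8   7  16  56 109 134 141 144
  145 145 144 141]
 [141 142 141 142 141 125  65  15   8   7   5   3   6  31  78 116 130 141
  145 145 144 142]
 [141 141 142 142 141 125  63  14   6   6   5   4   4  21  64 108 125 140
  144 144 144 143]
 [141 141 142 142 141 123  60   9   5   5   5   3   4  15  57 106 123 136
  143 144 144 144]
 [141 142 141 141 139 119  56   7   4   6   5   4   3   9  46  98 118 129
  140 144 144 144]
 [141 141 141 141 136 109  49   6   4   6   5   4   4   4  30  76 111 125
  139 144 144 144]
 [140 141 140 138 128 105  47   6   3   4   5   3   3   4  20  63 107 124
  138 144 144 144]
 [140 138 130 118  90  63  27   3   2   5   5   3   3   3  11  48  95 116
  1
[... 894 characters left out ...]
29.5] 22.0
48 [ 503.2 -330.7] 21.5
54 [ 503.6 -330.8] 23.5
60 [ 503.8 -332.3] 26.0
66 [ 504.1 -332.5] 29.1
72 [ 503.7 -333.6] 34.4
78 [ 503.7 -333.8] 38.6
84 [ 502.5 -334.9] 44.3
90 [ 501.7 -335.8] 51.4
96 [ 502.2 -336.9] 59.4
0.079 [532.7 -76.3 -25.2] [535.4 -76.4 -17.2]
0.0805 [533.  -76.4 -25.4] [537.2 -77.  -19.3]
0.082 [533.9 -79.8 -20.1] [537.1 -77.4 -19.1]
lid 0.087 [498.6 219.  -29.8] [505.9 227.6 -13.8]
lid 0.087 [496.8 215.7 -29.4] [500.7 216.  -13.3]
lid 0.085 [497.8 211.8 -29.6] [498.1 212.1 -14.1]
top [[380.08073202 184.36893446]
 [167.67726903 195.53226565]
 [170.4676322  196.54466058]]
side [[365.07949305 222.88116464]
 [232.85743369 135.68239956]
 [233.91486324 140.71185069]]
```

The manual's scale: shifts go in shares of 1000 mm and turns go in shares of 4 rad. Converting my numbers, -84.6 cm / 100 = -0.846, 33.9 cm / 100 = 0.339, -1.98 rad / 4 = -0.495.

>>> servo_tool([
  [0.339,-0.846,-0.01,-0.495],
  [0.339,-0.846,-0.01,-0.495],
  [0.339,-0.846,-0.01,-0.495],
  [0.339,-0.846,-0.01,-0.495],
  [0.339,-0.846,-0.01,-0.495],
  [0.339,-0.846,-0.01,-0.495],
  [0.339,-0.846,-0.01,-0.495],
  [0.339,-0.846,-0.01,-0.495],
  [0.339,-0.846,-0.01,-0.495],
  [0.339,-0.846,-0.01,-0.495],
  [0.339,-0.846,-0.01,-0.495],
  [0.339,-0.846,-0.01,-0.495],
  [0.339,-0.846,-0.01,-0.495],
  [0.339,-0.846,-0.01,-0.495],
  [0.339,-0.846,-0.01,-0.495],
  [0.339,-0.846,-0.01,-0.495],
  [0.339,-0.846,-0.01,-0.495],
  [0.339,-0.846,-0.01,-0.495],
  [0.339,-0.846,-0.01,-0.495],
  [0.339,-0.846,-0.01,-0.495],
], claw=0.45)

```text
time: 2.37
ee_pos: [0.4826, -0.2536, 0.1872]
tcp_rot: [180.0, -0.0, 48.3]
wrist_force: [1.7, 1.3, 0.4]
opening: 0.0472
grasp_force: 0.0
```

Converted, -6 cm / 100 = -0.06, -5 cm / 100 = -0.05.

>>> servo_tool([
  [0.015,-0.035,-0.03,0],
  [0.02,-0.05,-0.06,0],
  [0.02,-0.05,-0.06,0],
  [0.02,-0.05,-0.06,0],
  [0.02,-0.05,-0.06,0],
  [0.02,-0.05,-0.06,0],
])

```text
time: 2.87
ee_pos: [0.5028, -0.3008, 0.1293]
tcp_rot: [179.9, -0.0, 48.3]
wrist_force: [0.6, -0.5, 0.6]
opening: 0.0469
grasp_force: 0.0
```

Run:
```python
from h import *
s=get_obs(); print(s['ee_pos'],s['tcp_rot'],s['wrist_force'],s['opening'],s['time'])
a=camera('side');cv2.imwrite('pics/s1.png',cv2.resize(a[150:290,300:440],(560,560),interpolation=cv2.INTER_CUBIC)[:,:,::-1])
```

```text
[ 0.50281969 -0.30075541  0.12925927] [ 1.79859942e+02 -3.41260376e-02  4.83295532e+01] [ 0.63705859 -0.45919469  0.6491925 ] 0.04689954276229973 2.8667
```

View pics/s1.png

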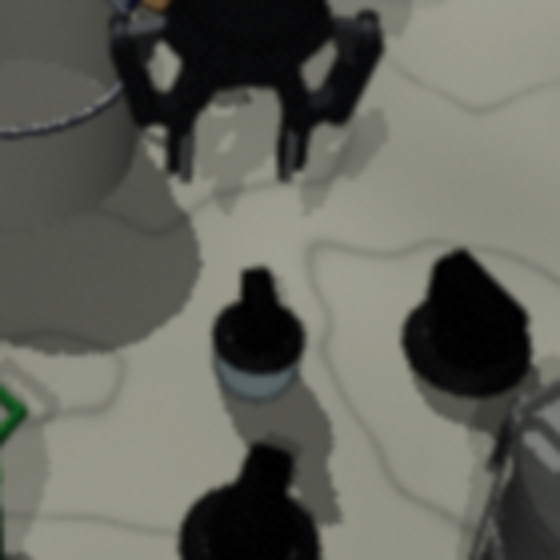

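The side crop shows the gripper above and behind the small knob at (258,330), which is free of its neighbours. I'll move over it and go down.

Converted, -7.7 cm / 100 = -0.077, -2.3 cm / 100 = -0.023.

>>> servo_tool([
  [0.008,-0.023,-0.02,0],
  [0.008,-0.023,-0.03,0],
  [0.008,-0.023,-0.03,0],
  [0.008,-0.023,-0.05,0],
  [0.008,-0.023,-0.065,0],
  [0.008,-0.023,-0.073,0],
  [0.008,-0.023,-0.076,0],
  [0.008,-0.023,-0.077,0],
  [0.008,-0.023,-0.077,0],
  [0.008,-0.023,-0.077,0],
])

```text
time: 3.75
ee_pos: [0.5108, -0.3243, 0.0515]
tcp_rot: [179.9, -0.0, 48.3]
wrist_force: [0.5, 0.7, 0.2]
opening: 0.0472
grasp_force: 0.0
```

>>> servo_tool([
  [0,0,0,0],
  [0,0,0,0],
  [0,0,0,0],
  [0,0,0,0],
  [0,0,0,0],
  [0,0,0,0],
], claw=1, force=45)

```text
time: 4.25
ee_pos: [0.5103, -0.3242, 0.0503]
tcp_rot: [-180.0, -0.0, 48.3]
wrist_force: [0.1, -0.2, 0.5]
opening: 0.0
grasp_force: 0.0
```

The fingers shut with nothing between them, so I'll look.

Run:
```python
from h import *
a=camera('top');b=camera('side')
print(proj('top',[.5103,-.3242,.0503]),proj('side',[.5103,-.3242,.0503]))
g=np.hstack([cv2.resize(i,(400,500),interpolation=cv2.INTER_CUBIC) for i in(a[137:237,338:418],b[180:280,324:404])])
cv2.imwrite('pics/c2.png',np.clip(g[:,:,::-1]*1.6,0,255).astype(np.uint8))
```

```text
[[378.78591697 186.34757292]] [[364.25707759 230.36794666]]
```

View pics/c2.png

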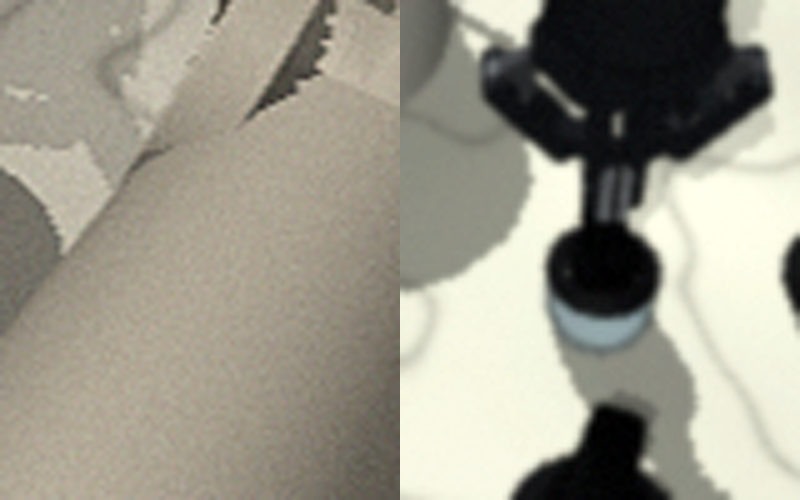

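Converted, 8 cm / 100 = 0.08, 5 cm / 100 = 0.05.

>>> servo_tool([
  [0,0,0,0],
  [0,0,0,0],
  [0,0,0,0],
  [0,0,0,0],
  [0,0,0.02,0],
  [0,0,0.05,0],
  [0,0,0.08,0],
  [0,0,0.08,0],
], claw=0.45)

```text
time: 5.02
ee_pos: [0.5121, -0.3254, 0.1367]
tcp_rot: [179.5, -0.1, 48.3]
wrist_force: [1.4, -1.5, 1.5]
opening: 0.0469
grasp_force: 0.0
```

Run:
```python
from h import *
print(get_obs()['ee_pos'])
S=avg('side',3); np.save('S2.npy',S)
cv2.imwrite('pics/c3.png',cv2.resize(np.clip(S[160:280,314:434]*1.6,0,255),(600,600),interpolation=cv2.INTER_CUBIC)[:,:,::-1].astype(np.uint8))
```

```text
[ 0.5121263  -0.32537965  0.13666744]
```

View pics/c3.png

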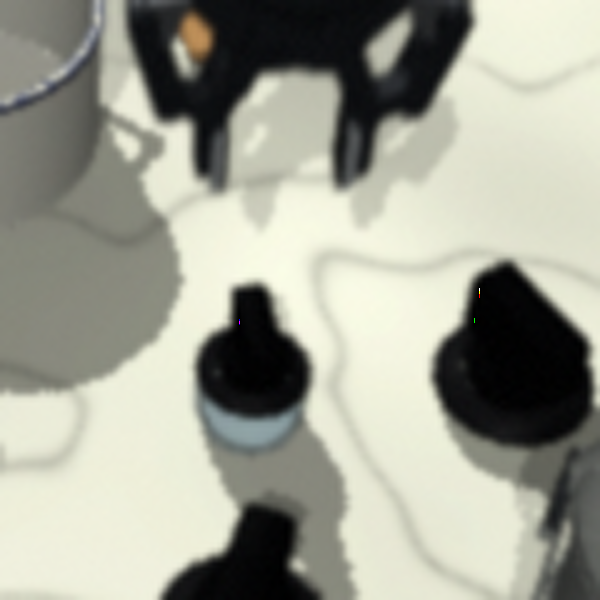

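The wing is still in place at crop (250,310), and the fingertips' midpoint is at (280,185). I'll check where the TCP should appear.

Run:
```python
from h import *
P=[.5121,-.3254,.1367]
a=np.radians(48.3);y=np.array([np.sin(a),-np.cos(a),0])
for off in(0,.0235,-.0235):
  for dz in (0,.006): print(off,dz,[(proj(n,np.array(P)+off*y+[0,0,dz])[0].round(1)) for n in('top','side')])
print('side full tips', 314+210/5,160+188/5, 314+348/5,160+188/5)
S=np.load('S2.npy').mean(2)
T=camera('top');cv2.imwrite('pics/t3.png',np.clip(cv2.resize(T[100:240,310:450],(560,560),interpolation=cv2.INTER_CUBIC)[:,:,::-1]*1.8,0,255).astype(np.uint8))
```

```text
0 0 [array([384.8, 179.7]), array([368.1, 205.7])]
0 0.006 [array([385.2, 179.2]), array([368.3, 203.8])]
0.0235 0 [array([391.4, 172.1]), array([378.8, 205.6])]
0.0235 0.006 [array([391.8, 171.6]), array([379.1, 203.7])]
-0.0235 0 [array([378.2, 187.3]), array([357.4, 205.8])]
-0.0235 0.006 [array([378.6, 186.9]), array([357.5, 203.9])]
side full tips 356.0 197.6 383.6 197.6
```

View pics/t3.png

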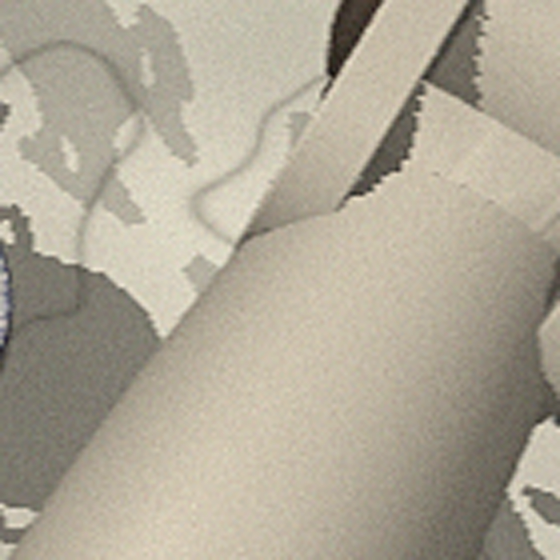

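The top view is blocked by the arm. In the side view the tips appear about 8 px higher than the reported TCP predicts. I'll measure this numerically, without a picture.

Run:
```python
from h import *
s=get_obs();P=s['ee_pos'];print(P,s['tcp_rot'])
S=avg('side',2).mean(2); np.save('S3.npy',S)
print(np.round(S[186:208,346:392:2]).astype(int))
a=np.radians(48.3);y=np.array([np.sin(a),-np.cos(a),0]);x=np.array([np.cos(a),np.sin(a),0])
for dz in(0,.01,.02,.03): print(dz,[proj('side',P+o*y-.011*x+[0,0,dz])[0].round(1) for o in(-.038,-.0235,.0235,.038)])
P1=np.array([.5028,-.3008,.1293]); print('s1 seen 345,194.5 / 372,194.5 ; pred',[proj('side',P1+o*y-.011*x)[0].round(1) for o in(-.0235,.0235)])
```

```text
[ 0.51005536 -0.32403897  0.12926761] [-1.79935629e+02  8.51977826e-03  4.82857035e+01]
[[ 83 121 117  31  10  10  48 118 121 125 134 120 120 119 119 119 118  54
   18  15  10  35  94]
 [ 99 141 134  43   9  18  51 118 122 130 136 121 120 120 120 119 118  49
   28  30  11  58 108]
 [100 143 136  44   9  37  53 114 126 141 130 120 121 120 120 120 115  43
   31  47  14  74 116]
 [101 143 134  38  12  47  53 116 131 143 126 121 120 121 120 120 113  37
   28  49  14  86 123]
 [108 143 132  33  13  49  56 121 137 138 122 120 120 121 120 120 110  30
   30  48  16  94 120]
 [129 144 131  32  14  50  60 121 128 127 122 120 120 121 121 121 111  23
   36  44  18  99 117]
 [140 144 131  34  15  51  63 120 122 122 121 121 121 121 125 126 120  24
   40  40  23 102 116]
 [143 144 133  40  18  52  64 120 120 120 120 118 118 118 134 138 124  24
   42  36  32 107 116]
 [143 143 136  46  18  52  66 120 119 117 115 113 112 114 133 136 121  24
   47  32  40 110 117]
 [142 144 139  57  20  52  68 116 114 111 107 106 110 116 128 128 116  29
   49  30  51 115 118]
 [142 143 142  75  30  51  69 110 108 106 
[... 893 characters left out ...]
151 151 150
  150 132 128 144 147]
 [ 81 127 145 146 146 148 148 149 147 132 136 150 152 152 151 151 150 150
  150 139 135 149 148]
 [ 83 110 145 146 147 148 148 150 149 146 147 151 151 152 152 150 150 149
  150 147 146 149 148]]
0 [array([349.8, 212. ]), array([356.4, 211.9]), array([377.9, 211.7]), array([384.6, 211.6])]
0.01 [array([350., 209.]), array([356.7, 208.9]), array([378.4, 208.7]), array([385.1, 208.6])]
0.02 [array([350.2, 205.9]), array([357. , 205.8]), array([378.8, 205.6]), array([385.6, 205.5])]
0.03 [array([350.4, 202.8]), array([357.2, 202.7]), array([379.3, 202.4]), array([386.1, 202.4])]
s1 seen 345,194.5 / 372,194.5 ; pred [array([346.6, 207.7]), array([367.9, 207.5])]
```

The tips seem to be really higher, or farther away, than reported. I'll go down in small, force-checked steps and look again.

Converted, -9.5 cm / 100 = -0.095, -9.2 cm / 100 = -0.092.

>>> servo_tool([
  [0,0,-0.03,0],
  [0,0,-0.06,0],
  [0,0,-0.08,0],
  [0,0,-0.083,0],
  [0,0,-0.086,0],
  [0,0,-0.089,0],
  [0,0,-0.092,0],
  [0,0,-0.095,0],
  [0,0,-0.095,0],
])

```text
time: 6.07
ee_pos: [0.5105, -0.3243, 0.0355]
tcp_rot: [180.0, -0.0, 48.3]
wrist_force: [-0.4, -1.1, 0.7]
opening: 0.0469
grasp_force: 0.0
```

Run:
```python
from h import *
s=get_obs();P=s['ee_pos'];print(P,s['wrist_force'],s['q'])
S=avg('side',2).mean(2); np.save('S4.npy',S)
print(np.round(S[204:250,342:392:2]).astype(int))
d=cv2.imread('pics/s0.png')
print(proj('side',[.172,.522,.196]),proj('top',[.172,.522,.196]),proj('top',[0,0,0]),proj('side',[0,0,0]))
```

```text
[ 0.51052416 -0.32432517  0.03550419] [-0.41305993 -1.07231939  0.65034292] [-3.24269374e+01  1.22786318e+01  4.75223297e-01  7.81624624e+01
  1.60112523e-05  9.92846794e+01]
[[ 10   9  40 ... 112  25  10]
 [ 11  10  27 ...  92  16  11]
 [ 10   9  22 ...  60  18  10]
 ...
 [152 152 152 ... 142 150 151]
 [152 152 152 ... 137 150 151]
 [153 153 152 ... 135 148 150]]
[[62.70429262 85.90192319]] [[-23.07017409 343.91326398]] [[250.11968488 395.79783229]] [[104.30752478 280.49711076]]
```

Run:
```python
import numpy as np,sys
np.set_printoptions(threshold=sys.maxsize,linewidth=250)
S=np.load('S4.npy');print(np.round(S[210:246,344:390]).astype(int))
```

```text
[[ 10  10   9  11  15  16  16  16  16  13  13  11  10  11  11  19  53 101 126 131 132 132 132 132 133 133 133 132 132 132 130 118  77  31  11  10  10  10  10  15  26  29  28  26  21  14]
 [ 10  10  10  10  12  14  15  16  15  12  10  10  11  12  21  43  84 119 130 132 132 132 132 133 132 134 137 135 135 136 135 124  88  38  12  10   8   9   9  13  21  22  20  17  14  12]
 [ 11  10  10  10  10  12  12  12  12  10  10   9  12  26  55  84 114 129 132 132 132 132 132 133 135 141 148 142 143 150 149 136  96  41  12  11  10   9   9  10  12  14  12  11  10  11]
 [ 10  12  10  10  10  10  10  10  11  11  11  12  19  52  98 119 129 132 131 132 132 132 132 134 142 152 157 155 154 157 154 136  86  33  12   9   9  10  10   9  10  12  14  16  14  11]
 [ 13  12  14  22  23  17  10  10  10  10  10  14  37  82 119 130 131 132 132 132 131 131 134 141 152 159 159 160 159 158 155 135  74  24  13  10   9  10  10  11  17  34  53  56  40  24]
 [ 34  31  40  52  54  41  20   9  10   9  10  19  58 109 128 130 131 130 129 126 123 124 133 150 158 160 160 159 159 158 155 136  70  22  18  15  12  10  11  22  48
[... 4932 characters left out ...]
1  96  89  72  52  43  35  27  20  19  18  19  22  22  28  43  59  72  70  86 128 147 152 151 150 147 141 134 137 145 150 152 153 152 153]
 [152 152 152 152 152 152 152 151 145 120  84  80  96  99  95  90  86  74  61  51  48  46  51  56  59  66  84  89  82  68  83 127 146 149 151 150 149 145 138 135 141 148 151 152 152 152]
 [152 152 152 152 152 152 152 152 150 135  95  73  90 100 101 101 101  97  94  92  91  91  92  93  93  95  98  94  78  66  76 110 142 150 150 150 150 148 141 134 138 145 150 151 152 152]
 [152 152 152 152 151 151 152 152 151 142 110  77  81  94 100 102 102 102 103 102 103 103 103 102 102 101  96  86  72  70  82 102 133 147 150 151 150 149 145 138 136 142 149 150 151 152]]
```

Run:
```python
from h import *
a=np.radians(48.3);y=np.array([np.sin(a),-np.cos(a),0]);x=np.array([np.cos(a),np.sin(a),0])
A=np.array([.51006,-.32404,.12927]);B=np.array([.51052,-.32433,.0355])
for nm,d in (('height',[0,0,.04]),('lateral',.033*x),('none',[0,0,0])):
    e=[proj('side',p+.0235*y-.011*x+d)[0] for p in(A,B)]; f=[proj('side',p-.0235*y+.011*x+d)[0] for p in(A,B)]
    g=[proj('side',p-.0235*y-.011*x+d)[0] for p in(A,B)]
    h=[proj('side',p+.0235*y+.011*x+d)[0] for p in(A,B)]
    print(nm,np.round(e,1).tolist(),'dv',e[1][1]-e[0][1],'far/near inner u L',f[0][0],g[0][0],f[1][0],g[1][0],'R',e[0][0],h[0][0],e[1][0],h[1][0])
```

```text
height [[379.8, 199.2], [375.9, 227.1]] dv 27.90073290612912 far/near inner u L 356.79449340444324 357.5214567744846 354.639335963975 355.2763592587533 R 379.7689355277795 378.65404621642926 375.85303683086534 374.8837315324507
lateral [[376.4, 200.6], [372.9, 226.9]] dv 26.309308196384222 far/near inner u L 354.74828660796965 355.3991173505227 352.85000266785346 353.42511058542516 R 376.36303032923524 375.3673981635926 372.8989979774872 372.02601258953894
none [[377.9, 211.7], [374.3, 237.8]] dv 26.129549136173694 far/near inner u L 355.73276106791224 356.4172106171505 353.71941484827653 354.32206058930905 R 377.92050422253243 376.87343565555574 374.26053009718095 373.3457385309007
```

The tip position matches a pure height offset: with this opening, the tips are about 40 mm above the reported TCP. I'll go lower and grip.

Converted, -1.7 cm / 100 = -0.017, -1.2 cm / 100 = -0.012.

>>> servo_tool([
  [0,0,-0.006,0],
  [0,0,-0.012,0],
  [0,0,-0.017,0],
  [0,0,-0.017,0],
  [0,0,-0.017,0],
])

```text
time: 6.58
ee_pos: [0.51, -0.324, 0.0176]
tcp_rot: [-179.9, 0.0, 48.3]
wrist_force: [-0.7, 1.3, 0.5]
opening: 0.0468
grasp_force: 0.0
```

>>> servo_tool([
  [0,0,0,0],
  [0,0,0,0],
  [0,0,0,0],
  [0,0,0,0],
  [0,0,0,0],
  [0,0,0,0],
], claw=1, force=45)

```text
time: 7.08
ee_pos: [0.5105, -0.3243, 0.0185]
tcp_rot: [180.0, -0.0, 48.3]
wrist_force: [-0.1, -0.0, 0.5]
opening: 0.0169
grasp_force: 48.7
```

Gripped. Now lift and carry it over the lid.

Converted, 53.5 cm / 100 = 0.535, -1.5 cm / 100 = -0.015, -0.51 rad / 4 = -0.1275.

>>> servo_tool([
  [0,0,0.02,0],
  [0,0,0.05,0],
  [0,0,0.09,0],
  [0,0,0.13,0],
  [0,0,0.15,0],
  [-0.015,0.04,0.15,-0.025],
  [-0.015,0.08,0.15,-0.05],
  [-0.015,0.12,0.15,-0.075],
  [-0.015,0.16,0.15,-0.1],
  [-0.015,0.2,0.15,-0.1275],
  [-0.015,0.24,0.15,-0.1275],
  [-0.015,0.28,0.15,-0.1275],
  [-0.015,0.32,0.15,-0.1275],
  [-0.015,0.36,0.15,-0.1275],
  [-0.015,0.4,0.15,-0.1275],
  [-0.015,0.44,0.15,-0.1275],
  [-0.015,0.48,0.15,-0.1275],
  [-0.015,0.51,0.13,-0.1275],
  [-0.015,0.53,0.11,-0.1275],
  [-0.015,0.535,0.09,-0.1275],
])

```text
time: 8.75
ee_pos: [0.5018, 0.1962, 0.1073]
tcp_rot: [-179.2, -0.0, 20.9]
wrist_force: [0.8, -0.9, -0.1]
opening: 0.0172
grasp_force: 48.6
```

>>> servo_tool([
  [0,0,0,0],
  [0,0,0,0],
  [0,0,0,0],
  [0,0,0,0],
])

```text
time: 9.08
ee_pos: [0.5024, 0.1934, 0.1099]
tcp_rot: [-179.2, -0.1, 20.6]
wrist_force: [-0.3, -0.3, -0.3]
opening: 0.017
grasp_force: 48.6
```

Run:
```python
from fits import *
s=get_obs();P=s['ee_pos'];print(P,s['tcp_rot'],s['wrist_force'],s['time'],s['opening'],s['grasp_force'])
S=avg('side',4);T=avg('top',2); np.savez('h1.npz',S=S,T=T)
a=cv2.resize(np.clip(S[70:170,180:280]*1.6,0,255),(500,500),interpolation=cv2.INTER_CUBIC)
b=cv2.resize(np.clip(T[150:250,120:180]*1.6,0,255),(300,500),interpolation=cv2.INTER_CUBIC)
cv2.imwrite('pics/h1.png',np.hstack([a,b])[:,:,::-1].astype(np.uint8))
for z in(.0105,): print('side pred foot',proj('side',P+[0,0,z]),'skirt',proj('side',P+[0,0,z+.0072]),'slot',proj('side',[.495,.211,.0295]))
```

```text
[0.50237784 0.19339284 0.10992136] [-1.79201972e+02 -1.07768947e-01  2.06368434e+01] [-0.31053944 -0.31275374 -0.32967408] 9.0833 0.016979636245234506 48.55365335941315
side pred foot [[233.14196063 112.19224667]] skirt [[232.72155184 110.07833181]] slot [[232.85743369 135.68239956]]
```

View pics/h1.png

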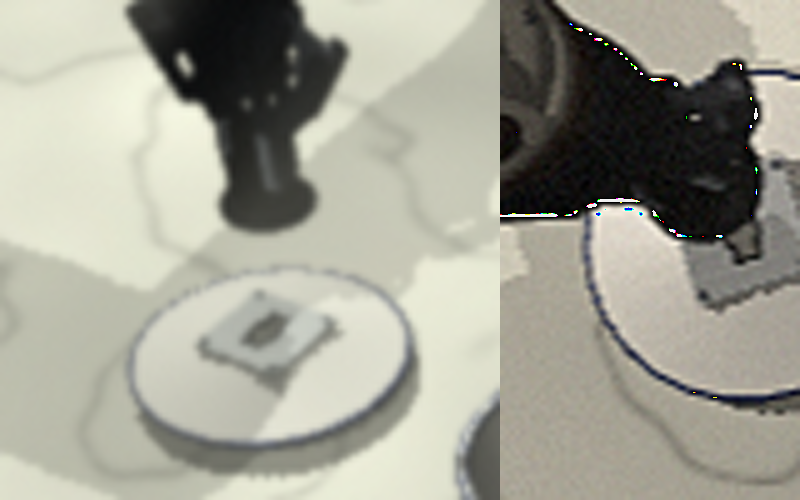

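The side view shows the knob's skirt disc at about (233.6,109.6) and the slot at (233,136). In the top view the slot sticks out just below the gripper. I'll go to a low hover and fit the skirt against the slot.

Converted, -7 cm / 100 = -0.07, 1.75 cm / 100 = 0.0175, -0.025 rad / 4 = -0.0063.

>>> servo_tool([
  [-0.0075,0.0175,-0.01,-0.0063],
  [-0.0075,0.0175,-0.03,-0.0063],
  [-0.0075,0.0175,-0.05,-0.0063],
  [-0.0075,0.0175,-0.065,-0.0063],
  [-0.0075,0.0175,-0.07,-0.0063],
  [-0.0075,0.0175,-0.07,-0.0063],
  [-0.0075,0.0175,-0.07,-0.0063],
  [-0.0075,0.0175,-0.07,-0.0063],
])

```text
time: 10.05
ee_pos: [0.5003, 0.1969, 0.0393]
tcp_rot: [-178.5, -0.1, 20.6]
wrist_force: [0.3, 0.1, -0.7]
opening: 0.0172
grasp_force: 48.6
```

```bash
cat >> fits.py <<'E'
def fitdisc(g,n,p0,zo,rng=None):
    # skirt silhouette: dark inside, bright outside, only where the outer side is bright (visible against lid)
    def cost(q):
        xy=q/1000; pts=[]
        c=circ(1.,120)
        def hull(r): 
            uv=proj(n,np.vstack([place(c*r,xy,0,zo+.0072),place(c*r,xy,0,zo+.0152)])).astype(np.float32)
            h=cv2.convexHull(uv)[:,0]; return h
        ho=hull(.0305); hi=hull(.0255)
        lo=ho[:,1]>np.median(ho[:,1])-2; li=hi[:,1]>np.median(hi[:,1])-2
        return samp(g,hi[li]).mean()-samp(g,ho[lo]).mean()
    b=min((nm(cost,p0*1000+[i,j],[2,2]) for i in(-3,3) for j in(-3,3)),key=lambda r:r.fun); return b.x.round(2),round(b.fun,1)
def fitplate(g,n,p0):
    e=np.linspace(-.031,.031,40); 
    def sq(s): 
        o=np.full(40,s); e2=np.linspace(-.026,.026,40); return np.vstack([np.c_[e2,o],np.c_[e2,-o],np.c_[o,e2],np.c_[-o,e2]])
    def cost(q): return -abs(samp(g,proj(n,place(sq(.032),q[:2]/1000,q[2],.0295)))-samp(g,proj(n,place(sq(.030),q[:2]/1000,q[2],.0295)))).mean()
    b=min((nm(cost,np.r_[p0*1000,np.radians(a)],[2,2,.1]) for a in(10,16,22,28)),key=lambda r:r.fun); return np.round([b.x[0],b.x[1],np.degrees(b.x[2])],2),round(b.fun,1)
E
python3 - <<'E'
from fits import *
s=get_obs();P=s['ee_pos'];print(P,s['tcp_rot'],s['wrist_force'],s['time'])
d=np.load('avg0.npz')
for n in('top','side'): print('plate',n,fitplate(d[n[0].upper()].mean(2),n,np.array([.495,.211])))
S=avg('side',4);T=avg('top',4);np.savez('h2.npz',S=S,T=T)
for dz in(.0085,.0105,.0125): print(dz,'side disc',fitdisc(S.mean(2),'side',P[:2],P[2]+dz),'top',fitdisc(T.mean(2),'top',P[:2],P[2]+dz))
h=np.load('h1.npz');P1=np.array([.50238,.19339,.10992])
for dz in(.0085,.0105,.0125): print('h1',dz,fitdisc(h['S'].mean(2),'side',P1[:2],P1[2]+dz))
E
```

```text
[0.50026561 0.19688362 0.03931771] [-1.78498611e+02 -6.83252596e-02  2.06459129e+01] [ 0.32840175  0.10542586 -0.74374101] 10.05
plate top (array([495.64, 212.08,  19.8 ]), np.float64(-16.1))
plate side (array([495.02, 212.22,  18.67]), np.float64(-6.6))
0.0085 side disc (array([503.09, 197.58]), np.float64(-37.6)) top (array([502.15, 196.  ]), np.float64(-52.1))
0.0105 side disc (array([501.74, 195.14]), np.float64(-37.5)) top (array([501.86, 195.23]), np.float64(-51.9))
0.0125 side disc (array([500.64, 192.7 ]), np.float64(-37.4)) top (array([501.66, 194.62]), np.float64(-51.8))
h1 0.0085 (array([504.94, 193.93]), np.float64(-45.8))
h1 0.0105 (array([503.52, 191.08]), np.float64(-45.6))
h1 0.0125 (array([502.21, 188.65]), np.float64(-45.6))
```

The last joint is at its 180° limit (q6 = 180 + q1 − yaw). The foot is symmetric, so I'll turn half round.

Converted, 1 cm / 100 = 0.01, 0.12 rad / 4 = 0.03.

>>> servo_tool([
  [0,0,0.01,0.03],
  [0,0,0.01,0.06],
  [0,0,0.01,0.09],
  [0,0,0.01,0.12],
  [0,0,0.01,0.15],
  [0,0,0.01,0.18],
  [0,0,0.01,0.21],
  [0,0,0.01,0.24],
  [0,0,0.01,0.27],
  [0,0,0.01,0.3],
  [0,0,0.01,0.33],
  [0,0,0.01,0.36],
  [0,0,0.01,0.39],
  [0,0,0.01,0.42],
  [0,0,0.01,0.45],
  [0,0,0.01,0.48],
  [0,0,0.01,0.51],
  [0,0,0.01,0.54],
  [0,0,0.01,0.57],
  [0,0,0.01,0.6],
])

```text
time: 12.12
ee_pos: [0.4997, 0.1967, 0.0483]
tcp_rot: [-178.5, 0.0, 158.5]
wrist_force: [-0.6, -0.2, -0.2]
opening: 0.0168
grasp_force: 48.6
```

Converted, 0.7 rad / 4 = 0.175.

>>> servo_tool([
  [0,0,0,0.03],
  [0,0,0,0.06],
  [0,0,0,0.09],
  [0,0,0,0.12],
  [0,0,0,0.15],
  [0,0,0,0.175],
  [0,0,0,0.175],
  [0,0,0,0.175],
  [0,0,0,0.175],
])

```text
time: 12.87
ee_pos: [0.4997, 0.1966, 0.0483]
tcp_rot: [-178.5, 0.0, -161.9]
wrist_force: [0.2, -1.0, -0.5]
opening: 0.0171
grasp_force: 48.6
```

Converted, 1.45 cm / 100 = 0.0145, -1 cm / 100 = -0.01, 0.02 rad / 4 = 0.005.

>>> servo_tool([
  [-0.002,0.007,0,0.005],
  [-0.005,0.0145,-0.005,0.005],
  [-0.005,0.0145,-0.01,0.005],
  [-0.005,0.0145,-0.01,0.005],
  [-0.005,0.0145,-0.01,0.005],
  [-0.005,0.0145,-0.01,0.005],
])

```text
time: 13.37
ee_pos: [0.4946, 0.2111, 0.0381]
tcp_rot: [-178.5, -0.0, -160.6]
wrist_force: [-0.1, 0.1, -1.8]
opening: 0.0167
grasp_force: 48.6
```

Run:
```python
from fits import *
s=get_obs();P=s['ee_pos'];print(P,s['tcp_rot'],s['wrist_force'],s['time'],s['q'][5])
S=avg('side',4);T=avg('top',4);np.savez('h3.npz',S=S,T=T)
for dz in(.0085,.0105,.0125): print(dz,'side disc',fitdisc(S.mean(2),'side',P[:2],P[2]+dz),'top',fitdisc(T.mean(2),'top',P[:2],P[2]+dz))
```

```text
[0.49458921 0.21109009 0.03811132] [-1.78503095e+02 -1.11351065e-03 -1.60599018e+02] [-0.07682326  0.13118668 -1.84511165] 13.3667 4.600811686482912
0.0085 side disc (array([496.2 , 213.29]), np.float64(-38.0)) top (array([495.61, 210.74]), np.float64(-54.3))
0.0105 side disc (array([495.01, 210.84]), np.float64(-38.0)) top (array([495.36, 209.97]), np.float64(-54.2))
0.0125 side disc (array([493.84, 208.42]), np.float64(-37.9)) top (array([495.25, 209.21]), np.float64(-54.1))
```

The knob is at about (495.4,210.5) and the slot at (494.9,211.4). I'll correct and go down carefully.

Converted, -1.65 cm / 100 = -0.0165, -1.6 cm / 100 = -0.016.

>>> servo_tool([
  [-0.0005,0.0009,-0.006,0],
  [-0.0005,0.0009,-0.012,0],
  [-0.0005,0.0009,-0.015,0],
  [-0.0005,0.0009,-0.016,0],
  [-0.0005,0.0009,-0.0165,0],
  [-0.0005,0.0009,-0.0165,0],
  [-0.0005,0.0009,-0.0165,0],
])

```text
time: 14.35
ee_pos: [0.4943, 0.2121, 0.0219]
tcp_rot: [-178.5, 0.0, -160.6]
wrist_force: [-0.8, 0.3, -0.5]
opening: 0.0174
grasp_force: 48.6
```

Converted, -0.1 cm / 100 = -0.001, -0.05 cm / 100 = -0.0005.

>>> servo_tool([
  [0,0,-0.0005,0],
  [0,0,-0.001,0],
  [0,0,-0.001,0],
])

```text
time: 14.6
ee_pos: [0.4942, 0.212, 0.0208]
tcp_rot: [-178.5, 0.0, -160.6]
wrist_force: [-0.2, 0.3, -0.3]
opening: 0.0168
grasp_force: 48.6
```

Converted, -0.06 cm / 100 = -0.0006, -0.03 cm / 100 = -0.0003.

>>> servo_tool([
  [0,0,-0.0003,0],
  [0,0,-0.0006,0],
  [0,0,-0.0006,0],
])

```text
time: 14.85
ee_pos: [0.4942, 0.212, 0.0201]
tcp_rot: [-178.5, 0.0, -160.6]
wrist_force: [-0.4, -0.1, -0.8]
opening: 0.0174
grasp_force: 48.6
```

Converted, -0.07 cm / 100 = -0.0007, -0.04 cm / 100 = -0.0004.

>>> servo_tool([
  [0,0,-0.0004,0],
  [0,0,-0.0007,0],
  [0,0,-0.0007,0],
])

```text
time: 15.1
ee_pos: [0.4942, 0.212, 0.0194]
tcp_rot: [-178.5, 0.0, -160.6]
wrist_force: [0.0, -0.1, -1.5]
opening: 0.0171
grasp_force: 48.6
```

Converted, -0.07 cm / 100 = -0.0007, -0.04 cm / 100 = -0.0004.

>>> servo_tool([
  [0,0,-0.0004,0],
  [0,0,-0.0007,0],
  [0,0,-0.0007,0],
])

```text
time: 15.35
ee_pos: [0.4941, 0.212, 0.0187]
tcp_rot: [-178.5, 0.0, -160.6]
wrist_force: [-0.1, -0.2, -1.3]
opening: 0.017
grasp_force: 48.6
```

Converted, -0.07 cm / 100 = -0.0007, -0.03 cm / 100 = -0.0003.

>>> servo_tool([
  [0,0,-0.0003,0],
  [0,0,-0.0007,0],
  [0,0,-0.0007,0],
])

```text
time: 15.6
ee_pos: [0.4942, 0.212, 0.018]
tcp_rot: [-178.5, 0.0, -160.6]
wrist_force: [0.0, -0.7, -0.9]
opening: 0.017
grasp_force: 48.6
```

Converted, -0.07 cm / 100 = -0.0007, -0.03 cm / 100 = -0.0003.

>>> servo_tool([
  [0,0,-0.0003,0],
  [0,0,-0.0007,0],
  [0,0,-0.0007,0],
])

```text
time: 15.85
ee_pos: [0.4941, 0.212, 0.0172]
tcp_rot: [-178.5, 0.0, -160.6]
wrist_force: [-0.1, -0.9, -1.2]
opening: 0.0171
grasp_force: 48.6
```

Converted, -0.12 cm / 100 = -0.0012, -0.08 cm / 100 = -0.0008.

>>> servo_tool([
  [0,0,-0.0004,0],
  [0,0,-0.0008,0],
  [0,0,-0.0012,0],
  [0,0,-0.0012,0],
])

```text
time: 16.18
ee_pos: [0.4942, 0.212, 0.0161]
tcp_rot: [-178.5, 0.0, -160.6]
wrist_force: [-0.5, -0.8, -0.9]
opening: 0.0171
grasp_force: 48.6
```

Converted, -0.12 cm / 100 = -0.0012, -0.08 cm / 100 = -0.0008.

>>> servo_tool([
  [0,0,-0.0004,0],
  [0,0,-0.0008,0],
  [0,0,-0.0012,0],
  [0,0,-0.0012,0],
])

```text
time: 16.52
ee_pos: [0.4942, 0.212, 0.0149]
tcp_rot: [-178.5, 0.0, -160.6]
wrist_force: [0.0, -0.8, -0.1]
opening: 0.017
grasp_force: 48.6
```

The foot is through. I'll continue to skirt contact.

Converted, -0.4 cm / 100 = -0.004, -0.32 cm / 100 = -0.0032.

>>> servo_tool([
  [0,0,-0.0008,0],
  [0,0,-0.0016,0],
  [0,0,-0.0024,0],
  [0,0,-0.0032,0],
  [0,0,-0.004,0],
  [0,0,-0.004,0],
  [0,0,-0.004,0],
])

```text
time: 17.1
ee_pos: [0.4943, 0.212, 0.0113]
tcp_rot: [-178.5, 0.0, -160.6]
wrist_force: [-1.9, -1.8, 3.3]
opening: 0.017
grasp_force: 49.3
```

Converted, -0.22 cm / 100 = -0.0022, -0.16 cm / 100 = -0.0016.

>>> servo_tool([
  [0,0,-0.0008,0],
  [0,0,-0.0016,0],
  [0,0,-0.0022,0],
  [0,0,-0.0022,0],
  [0,0,-0.0022,0],
])

```text
time: 17.52
ee_pos: [0.4944, 0.212, 0.0095]
tcp_rot: [-178.5, 0.1, -160.6]
wrist_force: [-1.7, -2.2, 8.9]
opening: 0.0172
grasp_force: 50.0
```

Converted, -0.1 cm / 100 = -0.001, -0.05 cm / 100 = -0.0005.

>>> servo_tool([
  [0,0,-0.0005,0],
  [0,0,-0.001,0],
  [0,0,-0.001,0],
  [0,0,-0.001,0],
])

```text
time: 17.85
ee_pos: [0.4944, 0.212, 0.0088]
tcp_rot: [-178.5, 0.1, -160.6]
wrist_force: [-3.8, -4.1, 11.1]
opening: 0.0166
grasp_force: 50.3
```

Converted, -0.04 cm / 100 = -0.0004, -0.02 cm / 100 = -0.0002.

>>> servo_tool([
  [-0.0002,-0.0002,-0.0002,0],
  [-0.0004,-0.0004,-0.0004,0],
  [-0.0004,-0.0004,-0.0004,0],
  [-0.0004,-0.0004,-0.0004,0],
])

```text
time: 18.18
ee_pos: [0.4944, 0.2119, 0.0087]
tcp_rot: [-178.5, 0.1, -160.6]
wrist_force: [-2.6, -2.0, 11.2]
opening: 0.017
grasp_force: 50.3
```

Converted, -0.03 cm / 100 = -0.0003, -0.02 cm / 100 = -0.0002.

>>> servo_tool([
  [-0.0002,-0.0002,-0.0003,0],
  [-0.0002,-0.0002,-0.0003,0],
  [-0.0002,-0.0002,-0.0003,0],
])

```text
time: 18.43
ee_pos: [0.4944, 0.2119, 0.0085]
tcp_rot: [-178.5, 0.2, -160.6]
wrist_force: [-1.7, -0.8, 12.7]
opening: 0.017
grasp_force: 50.4
```

Converted, -0.5 rad / 4 = -0.125.

>>> servo_tool([
  [0,0,0,-0.025],
  [0,0,0,-0.05],
  [0,0,0,-0.075],
  [0,0,0,-0.1],
  [0,0,0,-0.125],
  [0,0,0,-0.125],
])

```text
time: 18.93
ee_pos: [0.4943, 0.212, 0.0084]
tcp_rot: [-178.6, 0.1, 170.4]
wrist_force: [-2.0, -0.4, 11.4]
opening: 0.0172
grasp_force: 50.3
```

Run:
```python
from fits import *
s=get_obs();print(s['ee_pos'],s['tcp_rot'],s['wrist_force'],s['torque'],s['time'])
T=avg('top',3);S=avg('side',3);np.savez('h4.npz',S=S,T=T)
for n in('top','side'): print('plate',n,fitplate({'top':T,'side':S}[n].mean(2),n,np.array([.495,.211])))
```

```text
[0.49432121 0.21202121 0.00842577] [-1.78608973e+02  1.10318900e-01  1.70412503e+02] [-2.03369708 -0.39716044 11.43041758] [ 0.19889084  0.41211512 -0.1009379 ] 18.9333
plate top (array([495.45, 209.04,  14.45]), np.float64(-17.1))
plate side (array([488.48, 212.02,  34.48]), np.float64(-8.3))
```

The torque is small (about 0.1 N m), so the knob is turning in the lid. I'll finish the quarter turn.

Converted, -1.07 rad / 4 = -0.2675.

>>> servo_tool([
  [0,0,0,-0.025],
  [0,0,0,-0.05],
  [0,0,0,-0.075],
  [0,0,0,-0.1],
  [0,0,0,-0.125],
  [0,0,0,-0.15],
  [0,0,0,-0.175],
  [0,0,0,-0.2],
  [0,0,0,-0.225],
  [0,0,0,-0.25],
  [0,0,0,-0.2675],
  [0,0,0,-0.2675],
  [0,0,0,-0.2675],
])

```text
time: 20.32
ee_pos: [0.4944, 0.2122, 0.0086]
tcp_rot: [-178.7, -0.0, 109.4]
wrist_force: [-2.5, -0.1, 11.6]
opening: 0.0167
grasp_force: 50.3
```

Run:
```python
from fits import *
s=get_obs();print(s['ee_pos'],s['tcp_rot'],s['wrist_force'],s['torque'],s['time'])
```

```text
[0.49440864 0.21224654 0.00855096] [-1.78661499e+02 -3.95422867e-02  1.09443988e+02] [-2.46257092 -0.10974939 11.62463773] [ 0.2199867   0.33442272 -0.02514694] 20.3167
```

Converted, 0.15 cm / 100 = 0.0015, 0.12 cm / 100 = 0.0012, -0.04 rad / 4 = -0.01.

>>> servo_tool([
  [0,0,0.0004,0],
  [0,0,0.0008,0],
  [0,0,0.001,0.01],
  [0,0,0.0012,-0.01],
  [0,0,0.0015,0.01],
  [0,0,0.0015,-0.01],
  [0,0,0.0015,0],
  [0,0,0.0015,0],
])

```text
time: 20.98
ee_pos: [0.4946, 0.2118, 0.0097]
tcp_rot: [-178.7, 0.0, 109.6]
wrist_force: [-0.1, -1.0, 9.0]
opening: 0.0175
grasp_force: 49.9
```

Converted, 0.06 cm / 100 = 0.0006, 0.03 cm / 100 = 0.0003, -0.04 rad / 4 = -0.01.

>>> servo_tool([
  [0,0,0.0003,0.01],
  [0,0,0.0006,-0.01],
  [0,0,0.0006,0.01],
  [0,0,0.0006,0],
  [0,0,0.0006,0],
])

```text
time: 21.4
ee_pos: [0.4945, 0.212, 0.0101]
tcp_rot: [-178.6, -0.0, 109.4]
wrist_force: [-0.5, 0.6, 6.7]
opening: 0.0169
grasp_force: 49.7
```

The force is falling along the spring line to below 4 mm of squeeze, so the foot is rising into the groove. I'll ease off further.

Converted, 0.1 cm / 100 = 0.001, 0.08 cm / 100 = 0.0008, -0.04 rad / 4 = -0.01.

>>> servo_tool([
  [0,0,0.0004,0],
  [0,0,0.0008,0.01],
  [0,0,0.001,-0.01],
  [0,0,0.001,0],
  [0,0,0.001,0],
])

```text
time: 21.82
ee_pos: [0.4943, 0.2117, 0.0106]
tcp_rot: [-178.6, 0.0, 109.5]
wrist_force: [1.3, -0.4, 5.0]
opening: 0.017
grasp_force: 49.3
```

Converted, 0.12 cm / 100 = 0.0012, 0.08 cm / 100 = 0.0008.

>>> servo_tool([
  [0,0,0.0004,0],
  [0,0,0.0008,0],
  [0,0,0.0012,0],
  [0,0,0.0012,0],
  [0,0,0.0012,0],
])

```text
time: 22.23
ee_pos: [0.4932, 0.2113, 0.0108]
tcp_rot: [-178.4, 0.0, 109.4]
wrist_force: [1.3, 0.7, -2.7]
opening: 0.0171
grasp_force: 48.5
```

Locked: the load flipped at about 1.9 mm of squeeze. Now I'll lift.

Converted, 2.5 cm / 100 = 0.025, 1.5 cm / 100 = 0.015.

>>> servo_tool([
  [0,0,0.001,0],
  [0,0,0.003,0],
  [0,0,0.008,0],
  [0,0,0.015,0],
  [0,0,0.025,0],
  [0,0,0.025,0],
  [0,0,0.025,0],
])

```text
time: 22.82
ee_pos: [0.4942, 0.2117, 0.0374]
tcp_rot: [-178.6, 0.0, 109.5]
wrist_force: [0.1, 0.3, -5.4]
opening: 0.0169
grasp_force: 48.1
```

Converted, -28.8 cm / 100 = -0.288, -28 cm / 100 = -0.28.

>>> servo_tool([
  [0,0,0.015,0],
  [0,0,0.035,0],
  [0,0,0.06,0],
  [0,0,0.085,0],
  [0,0,0.105,0],
  [0.003,-0.015,0.11,0],
  [0.006,-0.04,0.11,0],
  [0.009,-0.065,0.11,0],
  [0.012,-0.09,0.11,0],
  [0.016,-0.115,0.11,0],
  [0.02,-0.14,0.11,0],
  [0.023,-0.165,0.11,0],
  [0.026,-0.19,0.11,0],
  [0.03,-0.215,0.11,0],
  [0.034,-0.24,0.11,0],
  [0.037,-0.265,0.11,0],
  [0.04,-0.28,0.11,0],
  [0.04,-0.288,0.11,0],
  [0.04,-0.288,0.11,0],
  [0.04,-0.288,0.11,0],
])

```text
time: 24.48
ee_pos: [0.5334, -0.0763, 0.1462]
tcp_rot: [-178.5, -0.0, 109.4]
wrist_force: [-0.1, 0.3, -4.9]
opening: 0.0169
grasp_force: 48.1
```

Run:
```python
from fits import *
s=get_obs();P=s['ee_pos'];print(P,s['tcp_rot'],s['wrist_force'],s['time'],s['opening'])
T=avg('top',4);S=avg('side',4);np.savez('h5.npz',S=S,T=T)
L=P[2]-.0108; print('lid origin z',L)
pc=P[:2]
for r,z in((.087,.011),(.085,.013),(.087,.010)):
  for n,I in(('top',T),('side',S)):
    u,v=proj(n,[*pc,L+z])[0]; print(n,r,z,fitc(I.mean(2),n,u,v,r,L+z))
b=cv2.resize(np.clip(T[90:250,200:360]*1.5,0,255),(400,400),interpolation=cv2.INTER_CUBIC)
a=cv2.resize(np.clip(S[70:230,220:380]*1.5,0,255),(400,400),interpolation=cv2.INTER_CUBIC)
cv2.imwrite('pics/h5.png',np.hstack([a,b])[:,:,::-1].astype(np.uint8))
d=np.load('avg0.npz')
for r in(.087,):
  for z in(.010,.0115,.013):
   for n in('top','side'):
    I=d[n[0].upper()];u,v=proj(n,[.495,.211,z])[0]; print('start lid',n,z,fitc(I.mean(2),n,u,v,r,z))
```

```text
[ 0.53336298 -0.07626041  0.1461656 ] [-1.78489937e+02 -1.59954292e-02  1.09422809e+02] [-0.11171096  0.33682426 -4.869194  ] 24.4833 0.01690845034538989
lid origin z 0.1353655960952124
top 0.087 0.011 [536.7 -73.8 -24.4]
side 0.087 0.011 [536.5 -68.9 -19.1]
top 0.085 0.013 [535.4 -76.  -24.7]
side 0.085 0.013 [536.5 -74.4 -23. ]
top 0.087 0.01 [536.8 -73.8 -24.6]
side 0.087 0.01 [537.3 -68.1 -19.1]
start lid top 0.01 [496.7 215.7 -29.4]
start lid side 0.01 [500.8 216.1 -13.3]
start lid top 0.0115 [496.8 215.3 -29. ]
start lid side 0.0115 [499.8 214.6 -13.1]
start lid top 0.013 [496.6 214.8 -28.7]
start lid side 0.013 [499.  213.2 -13. ]
```

Run:
```python
from fits import *
d=np.load('avg0.npz')
def line(I,n,p0,r,z,w=.0045):
    g=cv2.GaussianBlur(I.mean(2),(0,0),.5).astype(np.float32)
    s=lambda q,rr: samp(g,proj(n,place(circ(rr),q/1000,0,z)))
    f=lambda q: (s(q,r)-np.minimum(s(q,r+w),s(q,r-w))).mean()
    b=min((nm(f,np.array(p0)*1000+[i,j],[2,2]) for i in(-4,0,4) for j in(-4,0,4)),key=lambda r:r.fun); return b.x.round(1),round(b.fun,1)
for n in('top','side'):
    I=d[n[0].upper()]
    for r in(.0795,.0805,.0815): print('pot',n,r,line(I,n,[.534,-.0767],r,.0915))
    for r in(.085,.086,.087): print('lid',n,r,line(I,n,[.495,.211],r,.0115))
h=np.load('h5.npz')
for n in('top','side'):
    for r in(.085,.086,.087): print('lid now',n,r,line(h[n[0].upper()],n,[.534,-.0767],r,.1354+.0115))
```

```text
pot top 0.0795 (array([528.8, -79.5]), np.float64(-0.1))
pot top 0.0805 (array([529.7, -79.1]), np.float64(-0.3))
pot top 0.0815 (array([530.5, -78.7]), np.float64(2.2))
lid top 0.085 (array([495.4, 211.4]), np.float64(-23.6))
lid top 0.086 (array([495.2, 211.4]), np.float64(-33.9))
lid top 0.087 (array([495.1, 211.3]), np.float64(-29.5))
pot side 0.0795 (array([531.8, -81.7]), np.float64(0.7))
pot side 0.0805 (array([531.4, -81.3]), np.float64(1.0))
pot side 0.0815 (array([588.9, -61.9]), np.float64(1.9))
lid side 0.085 (array([493.3, 207.3]), np.float64(-2.5))
lid side 0.086 (array([493.6, 209.2]), np.float64(-5.0))
lid side 0.087 (array([493.8, 210.1]), np.float64(-6.3))
lid now top 0.085 (array([532.4, -77.8]), np.float64(-15.8))
lid now top 0.086 (array([532.7, -76.3]), np.float64(-16.5))
lid now top 0.087 (array([532.7, -75.2]), np.float64(-13.7))
lid now side 0.085 (array([533.3, -76.6]), np.float64(-2.2))
lid now side 0.086 (array([534., -76.]), np.float64(-6.1))
lid now side 0.087 (array([534.7, -75.2]), np.float64(-6.9))
```

Run:
```python
from fits import *
from scipy.optimize import least_squares
d=np.load('avg0.npz')
for n in('top','side'):
    I=d[n[0].upper()]; B=I[:,:,2]-I[:,:,0]
    def pts(c,z,r0,r1):
        v,u=np.nonzero(B>8); o,_=ray(n,0,0); P=np.array([onz(n,a,b,z)[:2] for a,b in zip(u,v)])
        R=np.hypot(*(P-c).T); return P[(R>r0)&(R<r1)]
    for nm_,c,z,r in(('pot',[.533,-.077],.0915,.0805),('lid',[.495,.211],.0115,.086)):
        c=np.array(c)
        for it in range(3):
            P=pts(c,z,r-.009,r+.009); s=least_squares(lambda q:np.hypot(*(P-q[:2]).T)-q[2],[*c,r],loss='soft_l1',f_scale=.001); c=s.x[:2]
        ang=np.histogram(np.degrees(np.arctan2(*(P-c).T[::-1])),8,(-180,180))[0]
        print(n,nm_,len(P),(s.x*1000).round(1),ang)
```

```text
top pot 149 [534.8 -75.1  82.3] [26 10 14 24 30  7 14 24]
top lid 161 [495.3 211.6  85.4] [28 17 20 22 26 16 11 21]
side pot 61 [535.5 -73.2  83.7] [ 4  6  3 26 19  0  0  3]
side lid 0 [495. 211.  86.] [0 0 0 0 0 0 0 0]
```

Converted, -4.8 cm / 100 = -0.048, 0.06 cm / 100 = 0.0006.

>>> servo_tool([
  [0.0006,0.0005,-0.01,0],
  [0.0006,0.0005,-0.02,0],
  [0.0006,0.0005,-0.03,0],
  [0.0006,0.0005,-0.036,0],
  [0.0006,0.0005,-0.04,0],
  [0.0006,0.0005,-0.042,0],
  [0.0006,0.0005,-0.044,0],
  [0.0006,0.0005,-0.046,0],
  [0.0006,0.0005,-0.047,0],
  [0.0006,0.0005,-0.048,0],
  [0.0006,0.0005,-0.048,0],
  [0.0006,0.0005,-0.048,0],
])

```text
time: 25.88
ee_pos: [0.5343, -0.0761, 0.0985]
tcp_rot: [-178.5, 0.0, 109.5]
wrist_force: [0.2, -0.0, -4.6]
opening: 0.0171
grasp_force: 48.0
```

Converted, -0.3 cm / 100 = -0.003, -0.2 cm / 100 = -0.002.

>>> servo_tool([
  [0,0,-0.001,0],
  [0,0,-0.002,0],
  [0,0,-0.003,0],
  [0,0,-0.003,0],
  [0,0,-0.003,0],
])

```text
time: 26.3
ee_pos: [0.5341, -0.0761, 0.0953]
tcp_rot: [-178.5, 0.0, 109.5]
wrist_force: [0.4, -0.1, -4.7]
opening: 0.0174
grasp_force: 48.0
```

Converted, -0.15 cm / 100 = -0.0015, -0.1 cm / 100 = -0.001.

>>> servo_tool([
  [0,0,-0.0005,0],
  [0,0,-0.001,0],
  [0,0,-0.0015,0],
  [0,0,-0.0015,0],
])

```text
time: 26.63
ee_pos: [0.5342, -0.0761, 0.094]
tcp_rot: [-178.5, 0.0, 109.5]
wrist_force: [-1.7, 0.0, -2.6]
opening: 0.0168
grasp_force: 48.3
```

Converted, -0.08 cm / 100 = -0.0008, -0.04 cm / 100 = -0.0004.

>>> servo_tool([
  [0,0,-0.0004,0],
  [0,0,-0.0008,0],
  [0,0,-0.0008,0],
  [0,0,-0.0008,0],
])

```text
time: 26.97
ee_pos: [0.5342, -0.0761, 0.0931]
tcp_rot: [-178.5, 0.0, 109.5]
wrist_force: [-1.8, -0.0, -3.0]
opening: 0.0172
grasp_force: 48.4
```

Converted, -0.08 cm / 100 = -0.0008, -0.04 cm / 100 = -0.0004.

>>> servo_tool([
  [0,0,-0.0004,0],
  [0,0,-0.0008,0],
  [0,0,-0.0008,0],
  [0,0,-0.0008,0],
])

```text
time: 27.3
ee_pos: [0.5342, -0.0761, 0.0927]
tcp_rot: [-178.5, 0.0, 109.5]
wrist_force: [-3.1, -0.2, 3.8]
opening: 0.0173
grasp_force: 49.1
```

The lid is seated: the load jumped at the expected height. Release and back off.

Converted, 20 cm / 100 = 0.2, 16 cm / 100 = 0.16.

>>> servo_tool([
  [0,0,0.0003,0],
  [0,0,0.0003,0],
  [0,0,0.0003,0],
  [0,0,0.0003,0],
  [0,0,0.0003,0],
  [0,0,0.0003,0],
  [0,0,0.02,0],
  [0,0,0.05,0],
  [0,0,0.09,0],
  [0,0,0.12,0],
  [-0.03,0.04,0.13,0],
  [-0.06,0.08,0.13,0],
  [-0.08,0.12,0.13,0],
  [-0.1,0.16,0.13,0],
  [-0.12,0.2,0.13,0],
  [-0.12,0.2,0.13,0],
], claw=0.4)

```text
time: 28.63
ee_pos: [0.4124, 0.1262, 0.2227]
tcp_rot: [-178.6, -0.0, 109.5]
wrist_force: [0.9, -0.1, 0.8]
opening: 0.0514
grasp_force: 0.0
```

Run:
```python
from fits import *
s=get_obs();print(s['ee_pos'],s['wrist_force'],s['opening'],s['time'])
T=avg('top',2);S=avg('side',2);np.savez('h6.npz',S=S,T=T)
b=cv2.resize(np.clip(T[90:250,200:440]*1.5,0,255),(450,300),interpolation=cv2.INTER_CUBIC)
e=cv2.resize(np.clip(S[110:260,250:400]*1.5,0,255),(300,300),interpolation=cv2.INTER_CUBIC)
cv2.imwrite('pics/fin.png',np.hstack([e,b])[:,:,::-1].astype(np.uint8))
d=np.load('avg0.npz')
# lid rim circle by blue pixels
I=T;B=I[:,:,2]-I[:,:,0]
from scipy.optimize import least_squares
for n,I in(('top',T),('side',S)):
    B=I[:,:,2]-I[:,:,0];v,u=np.nonzero(B>8);c=np.array([.534,-.076])
    for z in(.0935,):
        P=np.array([onz(n,a,b,z)[:2] for a,b in zip(u,v)]);R=np.hypot(*(P-c).T);P=P[abs(R-.086)<.007]
        if len(P)>10: q=least_squares(lambda q:np.hypot(*(P-q[:2]).T)-q[2],[*c,.086],loss='soft_l1',f_scale=.001); print(n,len(P),(q.x*1000).round(1),np.std(q.fun)*1000)
for nm_,u0,v0,u1,v1 in(('spoon+ramekin side',325,125,365,175),('ramekin',345,225,385,256)):
    print(nm_,np.abs(d['S']-S)[v0:v1,u0:u1].mean())
```

```text
[0.4124469  0.12618897 0.22269398] [ 0.92661547 -0.05354962  0.82564261] 0.05144810422591259 28.6333
top 203 [535.3 -76.5  85.5] 1.6049180980482884
side 19 [536.8 -75.   86.5] 1.350489274913313
spoon+ramekin side 8.510056
ramekin 27.665995
```

View pics/fin.png

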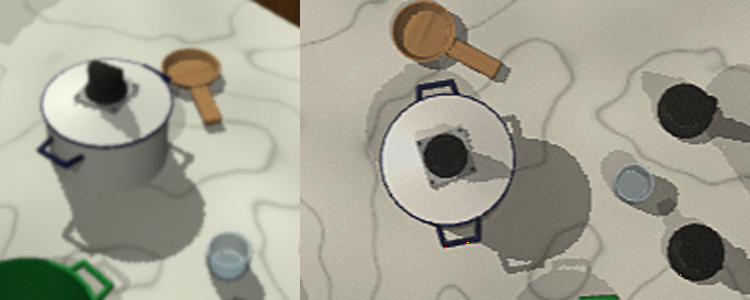

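The last picture shows the lid level and concentric on the pot. The knob is at the plate's centre (445,157 in the right half), and the ramekin (633,184) and spoon rest are standing. I'll hand it in.

```bash
python3 -c "
from workcell import *
print(job_done())"
```

```text
the job is handed in; nothing more can be done
None
```

The knob is fitted and locked, and the lid is level and fully home on the pot. The gripper let go and moved clear, the other items look undisturbed, and the job was handed in at about 29 s.

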